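# Fit the long print nest on the pad printer's bayonet bed and latch it

## Robot

A 6-joint arm with a two-finger parallel gripper is mounted at the origin on the work surface. World frame = base frame: x ahead of the robot, y to its left, z up, the work surface at z = 0. Lengths are in m, angles in rad, forces in N, time in s.
With the tool pointing down it reaches from about 0.3 to 0.75 m from the base axis. Payload 8.5 kg.
Tool frame: the origin (TCP) lies at the very end of the fingers, on their centre line; the grasp point (between the pads) lies 19 mm behind it; z points along the fingers, y is the line along which they close (so a half turn about z gives the same grasp; the last joint's range is limited). The gripper opens to 85 mm and grips with 20 to 120 N. Pads are 22 mm wide; open, the fingers measure 114 mm over their backs; the gripper's body (76 mm by 85 mm) begins 54 mm behind the grasp point. The pads swing forward as they close: fully open they stand 13 mm farther back than shut.
Start: joints at [-1.422, 0.381, 1.297, -0, 1.464, -0.215], TCP at [0.196, -0.514, 0.231] pointing down, gripper open.
Joint ranges: [-3.11, 3.11], [-0.89, 2.33], [0.22, 2.48], [-1.42, 4.56], [0.17, 2.85], [-2.88, 2.88]. Speed limits (rad/s): [2.39, 2.39, 3.14, 3.14, 3.14, 3.14].

## Interface

Orientations are given as a rotation vector (axis times angle).
In Python, from cell import sensors, viewer, order, finder gives the robot as it stands.
- The arm moves only by the shell command python3 -m inch 'ROWS'. ROWS is JSON, a list of rows, each a list of 3 entries, a list of its own where there are three numbers: the shift along the tool's x, y, z in cm, then the turn, a rotation vector about the tool's x, y, z in rad, then the opening, from 0 (shut) to 1 (fully open). In form: [[[x, y, z], [ax, ay, az], claw], ...]. A call has 1 to 8 rows; each row shifts and turns the commanded pose from where the row before left it, along the tool's axes as they then stand; what a row does not reach is not made up. A row lasts 1/12 s, in which the tool goes at most 41.7 mm and 7.16 degrees, less where a joint would pass 70% of its speed; a pose out of reach is approached as far as the arm can. A call is refused whole if a number of a shift passes 4.17 or a number of a turn 0.125, either way. A call with a gripper value outside its range is refused whole. The fingers move at their own pace and stop on an object; the grip force is fixed at half the most. Time passes only in rows, so rows that do not move let the fingers close. It gives the time, the measured TCP pose, the force, the opening and the grip force at its end, in the units of the state.
- sensors.read_state(): the state, without advancing time (a new reading comes with each control period).
- viewer.get_image(name): name is "scene" or "top"; returns (picture, depth): 384x512x3 uint8, red, green, blue; 384x512 float32, m along the optical axis (not along the pixel's ray), 0 where there is no reading.
- viewer.get_calibration(name): a dict with "fx", "fy", "cx", "cy" (pixels), "world_from_camera" (4x4, takes a point from camera to world coordinates). Camera axes: x right, y up, looking along -z (the intrinsics and any distortion apply to the point x, -y, -z); pixel columns grow to the right and rows downward; lengths in m; the calibration is good to about 2 mm. A picture is of the moment at which its call begins. get_calibration takes no time and is no camera call.
- order.sign_off(): hands the job in; it is judged then, once.
Trained networks look in the newest picture that a camera, given by its name, has taken for a name from the list of things; names that differ only in an ending like _2 or _b are one class to them, and where a whole thing is asked for, a point or a joint stands for the part that bears it (a point fixed in the world has none). Each returns a list of dicts, best first, with "p" (0 to 1); they miss things now and then, are a little off and sometimes report something else, mostly with a low value. They report only what shows in the picture. A call takes as long as a camera call. They do not tell look-alikes from the thing itself.
- finder.spot_in(label, camera): "box" ([centre column, centre row, width, height] in pixels, round what is visible of it).
- finder.outline_of(label, camera): "region" (384x512 bool, what is visible of it) and "box" ([centre column, centre row, width, height] in pixels, round what is visible of it).
The state is a dict: "clock": time; "qpos": joint angles; "qd": joint speeds; "effort": joint torques, N m; "ee_pos": TCP position; "ee_rot": TCP orientation; "wrist_force": force on the tool from outside, world axes, zero at the start; "ft_torque": the same for the moment, N m; "width": opening from 0.0 (shut) to 1.0 (fully open); "finger_force": force on a finger pad.
Only numpy, scipy, OpenCV 4.12 (cv2) and the standard library are available. Lean on these libraries where they do the work, as an engineer would, in place of code of your own. Each camera call takes 0.05 s, during which the arm holds its last target. There are 200 camera calls.

## Task

Set up the bed for the long toys: take the nest with the long block (not the round or the small square one), lower its two lugs through the notches of the bed's round socket until it sits right down, and turn it clockwise, seen from above, until it stops. Then swing the hinged latch closed beside the block so that its bar rests fully in the catch, and let go. If the latch is in the way at the start, swing it aside first; leave everything else on the table where it stands.

Things in the scene. Friction and masses are not known exactly. Their poses are not given: they have to be found in the camera images.
- nest: Long print nest, loose, 75 mm tall, under 0.55 kg, upright, any yaw. Origin: centre of underside, z up. Aluminium foot: disc radius 36, 18 high, two lugs out to +-50 along x, 24 wide, 8 thick (z 0-8). On it a cream resin block, 80 along x by 40 along y, z 18-60, with end horns (x 28-40 either side) up to z 75. Grip its flat sides, 40 apart in y. Same after a half turn.
- bed: Fixed bed, its place and yaw vary. Origin: underside, on the socket's axis; z up. Dark steel plate, mm: x -90 to 95, y +-70, 12 thick. Cast round socket on it: floor z 12; lip from radius 39 to 63, underside z 24, top z 31, inside radius 55 under it. A seated nest (underside z 12) turns 60 deg clockwise from above to a stop; its x axis then lies along the bed's x.
- notch (a point): Middle of one of the two notches in the lip, 50 mm from the socket's axis, at the lip's top, +60 deg (counter-clockwise from above) from the bed's x axis; the other lies half a turn on. Each is about 28 mm wide. The nest goes down with its lugs (its x axis) along the line of the notches.
- catch (a point): Middle of the C-shaped steel catch for the latch's bar, at bed x 80, y 31, z 39 mm. It is 16 mm long in x, stands up to z 52 and is open to +y.
- socket (a point): Centre of the socket's floor, where the seated nest's origin belongs.
- latch (a joint): Latch angle in rad: 0 is closed (bar along the bed's +x, end in the catch), grows counter-clockwise from above as it opens, to 1.9. Starts between 0.15 and 1.6; stays where it is left (about 1 N at the knob moves it). Below about 0.7 it is in the nest's way.
- latch_hinge (a point): The latch's vertical hinge axis, at bed x -66, y 31, at the bar's underside (z 34). The steel bar, 12 wide, 10 thick (z 34 to 44), runs from it 154 mm out. The closed bar lies about 5 mm beside the locked nest's block.
- latch_knob (a point): Centre of the top of the latch's upright black round knob, 18 in diameter, on the bar 126 mm from the hinge, z 44 to 100.
- nest_round: Another nest, loose, to be left: same foot, round block of radius 28, 70 tall. Origin under its centre.
- nest_square: Another nest, loose, to be left: same foot, square block 46 wide, 52 tall. Origin under its centre.
- can: Ink can, loose, to be left: radius 34, 100 tall, close to the bed's -y side. Origin under its centre.
- bottle: Solvent bottle, loose, to be left: radius 32, 130 tall, off the bed's +x end. Origin under its centre.
- duck: Toy duck, loose, to be left: about 90 long, 77 tall, off the bed's -x end. Origin under its centre.
- duck2: Another such toy duck, loose, to be left.
- spatula: Ink spatula, 200 long, lying, loose, to be left.
- tape: Roll of tape, lying, loose, to be left: radius 42, 24 tall. Origin under its centre.
There are look-alikes about, which are no part of the job. What is shaped like the nest but red or turquoise is not meant.

How it is judged:
By the outcome, as a careful person would: the job done as asked, in the order asked, and still so for the second after the job is handed in, with the robot touching nothing.
It also fails if it takes over 72 s, if anything falls off the work surface, if the arm or the gripper's body presses on something with over 40 N, if the wrist force passes 120 N, or if a joint passes its speed limit or range.

## Working session

There is one attempt and no reset: what is moved stays moved. The work goes in short steps, Python scripts to look and compute and a shell command to move; the robot and the scene stay as the last step left them, time stands still between calls to the robot, and variables do not carry over. Pictures are saved under pics/ and viewed, at most 10 in all, crops included, and the job is handed in when it is done.

```bash
ls; mkdir -p pics; cat > h.py <<'E'
import numpy as np, cv2
from cell import sensors, viewer, order, finder
def cal(n):
    c=viewer.get_calibration(n); return c, np.array(c["world_from_camera"])
def cloud(n,d):
    c,T=cal(n); v,u=np.mgrid[:384,:512]
    P=np.stack([(u-c["cx"])/c["fx"]*d,-(v-c["cy"])/c["fy"]*d,-d,np.ones_like(d)],-1)
    return (P@T.T)[...,:3]
def proj(n,p):
    c,T=cal(n); q=np.linalg.inv(T)@np.append(p,1); 
    return c["cx"]+c["fx"]*q[0]/-q[2], c["cy"]-c["fy"]*q[1]/-q[2]
E
python3 - <<'E'
from h import *
for n in("scene","top"):
    im,d=viewer.get_image(n); c,T=cal(n); print({k:v for k,v in c.items() if k!="world_from_camera"},T.round(3).tolist())
    np.savez(f"pics/{n}0.npz",im=im,d=d)
    cv2.imwrite(f"pics/{n}0.png",cv2.resize(im[...,::-1],(800,600),interpolation=cv2.INTER_CUBIC))
    X=cloud(n,d)
    for l in("nest","bed","latch","latch_knob","catch"):
        for r in finder.outline_of(l,n)[:4]:
            m=r["region"]&(d>0); print(n,l,round(r["p"],2),np.round(r["box"]),np.median(X[m],0).round(3),X[m].max(0).round(3), np.median(im[m],0) if m.any() else 0)
print(sensors.read_state())
E
```

```text
pics
{'fx': 368.0251315739068, 'fy': 368.0251315739068, 'cx': 257.62066131815476, 'cy': 189.11146481696693} [[-0.038, -0.623, 0.781, 1.435], [0.999, -0.015, 0.037, 0.017], [-0.012, 0.782, 0.623, 0.817], [0.0, 0.0, 0.0, 1.0]]
scene nest 0.83 [208. 192.  28.  27.] [ 0.489 -0.201  0.048] [ 0.511 -0.152  0.079] [123. 114. 106.]
scene nest 0.69 [238. 170.  23.  30.] [ 0.359 -0.114  0.047] [ 0.38  -0.075  0.079] [38.5 89.  89. ]
scene nest 0.56 [222. 221.  25.  35.] [ 0.629 -0.139  0.048] [ 0.654 -0.106  0.079] [129.  45.  44.]
scene bed 0.98 [329. 211.  81.  44.] [0.538 0.161 0.022] [0.657 0.323 0.103] [109. 107. 111.]
scene latch 0.64 [346. 203.  49.  31.] [0.545 0.278 0.045] [0.581 0.323 0.103] [116. 113. 113.]
scene latch_knob 0.81 [347. 204.  41.  26.] [0.539 0.273 0.045] [0.579 0.336 0.103] [116. 114. 114.]
scene catch 0.95 [328. 211.  80.  46.] [0.537 0.16  0.021] [0.635 0.323 0.103] [108. 107. 110.]
{'fx': 408.7562706770716, 'fy': 408.7562706770716, 'cx': 253.88811972168264, 'cy': 196.863707099513} [[-0.036, 0.979, -0.203, 0.257], [-0.999, -0.035, 0.008, -0.029], [0.001, 0.203, 0.9
[... 764 characters left out ...]
0.635 0.32  0.107] [91. 91. 93.]
{'clock': 0.6, 'qpos': array([-1.42231591e+00,  3.80604693e-01,  1.29741364e+00,  3.53983979e-06,
        1.46356758e+00, -2.15302579e-01]), 'qd': array([-0.00218698, -0.00071458, -0.0014526 ,  0.00103008,  0.00073191,
       -0.00106646]), 'effort': array([-1.45136451e-03, -4.48160827e+01, -2.31400663e+01, -2.29197603e-04,
        5.26076292e-04, -4.13269589e-06]), 'ee_pos': array([ 0.19569189, -0.5139931 ,  0.23131527]), 'ee_rot': array([3.08976011e+00, 5.68281460e-01, 5.17160837e-06]), 'wrist_force': array([-0.81058899,  0.09005651,  0.68320247]), 'ft_torque': array([ 0.00942079, -0.01452654,  0.03620743]), 'finger_force': 0.0, 'width': 1.0000845761742942}
```

```bash
python3 - <<'E'
import numpy as np,cv2
im=np.load("pics/top0.npz")["im"]
cv2.imwrite("pics/topc.png",cv2.resize(im[130:280,140:340,::-1],(800,600),interpolation=cv2.INTER_CUBIC))
im=np.load("pics/scene0.npz")["im"]
cv2.imwrite("pics/scenec.png",cv2.resize(im[140:260,180:390,::-1],(798,456),interpolation=cv2.INTER_CUBIC))
E
```

```text
(no output)
```

View pics/topc.png

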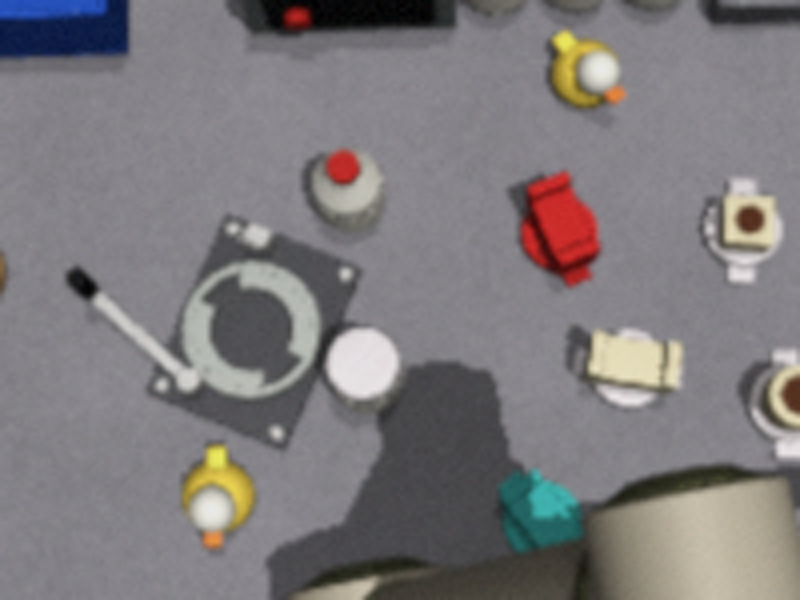

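View pics/scenec.png

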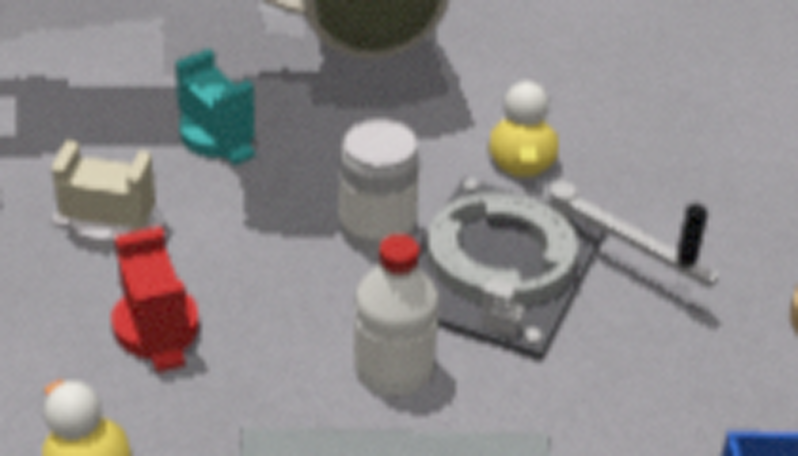

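```bash
cat > fit.py <<'E'
from h import *
from scipy.optimize import least_squares
def rect(P2):
    r=cv2.minAreaRect((P2*1000).astype(np.float32)); return np.round(r[0],1),np.round(r[1],1),round(r[2],1)
def circ(P):
    f=lambda p:np.hypot(*(P-p[:2]).T)-p[2]
    return least_squares(f,[*P.mean(0),.05],loss="soft_l1",f_scale=.003).x
if __name__=="__main__":
  for n in("top","scene"):
    z=np.load(f"pics/{n}0.npz"); im,d=z["im"].astype(int),z["d"]; X=cloud(n,d); ok=d>0
    def box(x0,x1,y0,y1): return ok&(X[...,0]>x0)&(X[...,0]<x1)&(X[...,1]>y0)&(X[...,1]<y1)
    t=box(.4,.7,-.05,.03); print(n,"table z",np.median(X[t][:,2]).round(4), "right", np.median(X[box(.5,.6,-.26,-.25)][:,2]).round(4))
    z0=np.median(X[t][:,2])
    b=box(.38,.68,.02,.30); Z=X[...,2]-z0
    Q=X[b&(Z>.027)&(Z<.0345)]
    print("lip pts",len(Q),Q.mean(0)); 
    c0=np.median(Q[:,:2],0)
    for _ in range(3):
        r=np.hypot(*(Q[:,:2]-c0).T); c0=np.mean([Q[r<.07,:2].max(0),Q[r<.07,:2].min(0)],0) 
    print("lip centre extents",c0, Q[r<.07].max(0)-Q[r<.07].min(0))
    pl=b&(Z>.006)&(Z<.018)&(im.max(-1)<110); k=cv2.connectedComponentsWithStats(pl.astype(np.uint8),connectivity=8)
    i=1+k[2][1:,4].argmax(); 
    hull=cv2.convexHull(X[k[1]==i][:,:2].astype(np.float32)*1000); print("plate",k[2][i],rect(X[k[1]==i][:,:2]))
    # knob
    kn=box(.4,.7,.15,.40)&(Z>.06)&(im.max(-1)<90); print("knob",kn.sum(),X[kn].mean(0).round(4),X[kn&(Z>.092)].mean(0).round(4))
    # nest
    nb=box(.40,.58,-.28,-.12)&(im[...,0]>100)
    cr=nb&(im[...,0]-im[...,2]>15)&(Z>.05)
    print("nest top",cr.sum(),rect(X[cr][:,:2])," all",rect(X[nb&(Z>.004)][:,:2]))
    hz=cr&(Z>.069); print("horns",hz.sum(),X[hz].mean(0).round(4))
    k=cv2.kmeans(X[hz][:,:2].astype(np.float32),2,None,(3,50,1e-6),5,cv2.KMEANS_PP_CENTERS)[2]; print(k.round(4),k.mean(0),np.degrees(np.arctan2(*(k[0]-k[1])[::-1])))
E
python3 fit.py
```

```text
top table z 0.0003 right -0.0004
lip pts 416 [0.51493851 0.15001753 0.03087611]
lip centre extents [0.51845294 0.15243133] [0.12526233 0.12594714 0.00742616]
plate [177 184  53  58 598] (array([519.4, 150.6]), array([138.5, 185.7]), 65.6)
knob 32 [0.555  0.2966 0.0882] [0.5562 0.2977 0.0981]
nest top 305 (array([ 514.2, -185.7]), array([155.4,  83.7]), 13.6)  all (array([ 489.7, -199.6]), array([159.5, 179.4]), 89.6)
horns 110 [ 0.5038 -0.181   0.0753]
[[ 0.4701 -0.1969]
 [ 0.5703 -0.1496]] [ 0.52022773 -0.17324865] -154.7223
scene table z -0.0004 right 0.0
lip pts 606 [0.52690335 0.13951701 0.03033732]
lip centre extents [0.51826291 0.14977438] [0.1280371  0.12482009 0.00736073]
plate [290 197  49  37 346] (array([527.8, 145.8]), array([138.7, 177.2]), 65.7)
knob 67 [0.5639 0.2945 0.0843] [0.5617 0.2953 0.0981]
nest top 322 (array([ 515.1, -188.9]), array([149.8,  83.1]), 13.1)  all (array([ 496.1, -206.6]), array([180.3, 144.4]), 77.3)
horns 114 [ 0.5108 -0.1818  0.0747]
[[ 0.4769 -0.1979]
 [ 0.5735 -0.152 ]] [ 0.525238  -0.1749512] -154.54161
```

```bash
python3 - <<'E'
from fit import *
for n in("top","scene"):
    z=np.load(f"pics/{n}0.npz"); im,d=z["im"].astype(int),z["d"]; X=cloud(n,d)
    m=(d>0)&(X[...,0]>.41)&(X[...,0]<.56)&(X[...,1]>-.27)&(X[...,1]<-.12)&(im[...,1]>100)
    Z=X[...,2]; cr=m&(Z>.054)&(Z<.09); print(n,cr.sum(),rect(X[cr][:,:2]))
    h=cr&(Z>.069); P=X[h][:,:2]
    k=cv2.kmeans(P.astype(np.float32),2,None,(3,50,1e-6),5,cv2.KMEANS_PP_CENTERS)[2]; print(h.sum(),k.round(4),k.mean(0),np.degrees(np.arctan2(*(k[0]-k[1])[::-1])))
    print(np.linalg.norm(k[0]-k[1]))
s=sensors.read_state()
from scipy.spatial.transform import Rotation as R
print(R.from_rotvec(s["ee_rot"]).as_matrix().round(3))
E
```

```text
top 248 (array([ 471.4, -196.5]), array([79.4, 40.9]), 78.5)
77 [[ 0.4777 -0.1626]
 [ 0.4649 -0.2286]] [ 0.4712785  -0.19559558] 79.02574
0.067310445
scene 239 (array([ 474.8, -199.7]), array([80.4, 43.4]), 79.5)
74 [[ 0.4837 -0.1659]
 [ 0.4703 -0.2322]] [ 0.47700912 -0.19905847] 78.605034
0.06755043
[[ 0.935  0.356  0.   ]
 [ 0.356 -0.935 -0.   ]
 [ 0.     0.    -1.   ]]
```

```bash
cat > plan.py <<'E'
import sys,json; from h import *
from scipy.spatial.transform import Rotation as R
def plan(x,y,z,adeg,n,claw):
    s=sensors.read_state(); p=np.array(s["ee_pos"]); M=R.from_rotvec(s["ee_rot"]).as_matrix()
    a=np.arctan2(M[1,0],M[0,0]); da=(np.radians(adeg)-a+np.pi)%(2*np.pi)-np.pi
    t=np.array([x,y,z]); rows=[]
    G=R.from_euler("zx",[np.radians(adeg)-0,np.pi]).as_matrix()
    for i in range(n):
        q=p+(t-p)/(n-i); dr=-da/n
        sh=np.round(M.T@(q-p)*100,2); p=p+M@sh/100; 
        M=M@R.from_rotvec([0,0,dr]).as_matrix()
        rows.append([sh.tolist(),[0,0,round(dr,3)],claw])
    for i in range(0,n,8): print(json.dumps(rows[i:i+8]).replace(" ",""))
if __name__=="__main__":
    v=list(map(float,sys.argv[1:])); s=sensors.read_state()
    print(s["clock"],s["ee_pos"].round(4),R.from_rotvec(s["ee_rot"]).as_matrix()[:,0].round(3),s["wrist_force"].round(1),s["width"])
    plan(v[0],v[1],v[2],v[3],int(v[4]),v[5])
E
python3 plan.py .4735 -.1975 .15 78.8 12 1
```

```text
0.6 [ 0.1957 -0.514   0.2313] [0.935 0.356 0.   ] [-0.8  0.1  0.7] 1.0000845761742942
[[[3.1,-1.64,0.68],[0,0,-0.084],1.0],[[3.23,-1.37,0.68],[0,0,-0.084],1.0],[[3.33,-1.1,0.68],[0,0,-0.084],1.0],[[3.41,-0.81,0.68],[0,0,-0.084],1.0],[[3.47,-0.52,0.68],[0,0,-0.084],1.0],[[3.5,-0.23,0.68],[0,0,-0.084],1.0],[[3.51,0.07,0.68],[0,0,-0.084],1.0],[[3.49,0.36,0.67],[0,0,-0.084],1.0]]
[[[3.45,0.65,0.68],[0,0,-0.084],1.0],[[3.38,0.94,0.67],[0,0,-0.084],1.0],[[3.29,1.23,0.68],[0,0,-0.084],1.0],[[3.18,1.5,0.67],[0,0,-0.084],1.0]]
```

```bash
python3 -m inch '[[[3.1,-1.64,0.68],[0,0,-0.084],1],[[3.23,-1.37,0.68],[0,0,-0.084],1],[[3.33,-1.1,0.68],[0,0,-0.084],1],[[3.41,-0.81,0.68],[0,0,-0.084],1],[[3.47,-0.52,0.68],[0,0,-0.084],1],[[3.5,-0.23,0.68],[0,0,-0.084],1],[[3.51,0.07,0.68],[0,0,-0.084],1],[[3.49,0.36,0.67],[0,0,-0.084],1]]'
python3 -m inch '[[[3.45,0.65,0.68],[0,0,-0.084],1],[[3.38,0.94,0.67],[0,0,-0.084],1],[[3.29,1.23,0.68],[0,0,-0.084],1],[[3.18,1.5,0.67],[0,0,-0.084],1],[[0,0,0],[0,0,0],1],[[0,0,0],[0,0,0],1]]'
python3 plan.py .4735 -.1975 .028 78.8 8 1
python3 - <<'E'
from h import *
for n in("top","scene"):
    im,d=viewer.get_image(n); np.savez(f"pics/{n}1.npz",im=im,d=d)
im=np.load("pics/scene1.npz")["im"]
cv2.imwrite("pics/s1.png",cv2.resize(im[110:260,150:350,::-1],(800,600),interpolation=cv2.INTER_CUBIC))
E
```

```text
clock: 1.27
ee_pos: [0.3819, -0.3019, 0.1769]
ee_rot: [2.726, 1.56, 0.0]
wrist_force: [0.7, -1.5, -0.2]
width: 1.0
finger_force: 0.0
clock: 1.77
ee_pos: [0.4746, -0.1967, 0.1497]
ee_rot: [-2.428, -1.993, 0.0]
wrist_force: [-0.1, 0.3, 1.4]
width: 1.0
finger_force: 0.0
1.7667 [ 0.4746 -0.1967  0.1497] [0.195 0.981 0.   ] [-0.1  0.3  1.4] 0.9996058347412925
[[[-0.01,-0.01,1.52],[0,0,-0.0],1.0],[[-0.01,-0.01,1.52],[0,0,-0.0],1.0],[[-0.01,-0.01,1.52],[0,0,-0.0],1.0],[[-0.01,-0.01,1.52],[0,0,-0.0],1.0],[[-0.02,-0.01,1.52],[0,0,-0.0],1.0],[[-0.01,-0.01,1.52],[0,0,-0.0],1.0],[[-0.02,-0.01,1.53],[0,0,-0.0],1.0],[[-0.01,-0.01,1.52],[0,0,-0.0],1.0]]
```

View pics/s1.png

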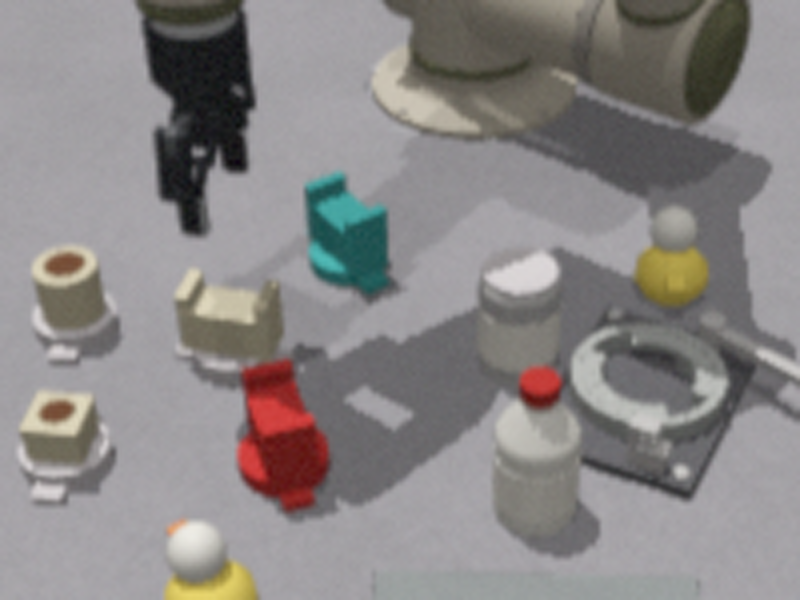

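```bash
python3 - <<'E'
from h import *
for n,o in(("scene",(150,110)),):
    for p in((.4746,-.1967,.15),(.4746,-.1967,0.075),(.52,.15,.03)):
        u,v=proj(n,np.array(p)); print(n,p,(u-o[0])*4,(v-o[1])*4)
z=np.load("pics/top1.npz"); im=z["im"]
X=cloud("top",z["d"]); S=np.load("pics/scene1.npz"); Y=cloud("scene",S["d"])
for n,Q,I in(("top",X,im),("scene",Y,S["im"])):
    m=(Q[...,2]>.12)&(Q[...,2]<.20)&(abs(Q[...,0]-.47)<.12)&(abs(Q[...,1]+.2)<.12)&(I.max(-1)<90); print(n,m.sum(), Q[m].min(0).round(3),Q[m].max(0).round(3), Q[m].mean(0).round(3))
E
```

```text
scene (0.4746, -0.1967, 0.15) 218.9266138928565 215.3637876934249
scene (0.4746, -0.1967, 0.075) 228.08262583462283 289.9726445095656
scene (0.52, 0.15, 0.03) 648.1560018904802 373.6831467093208Traceback (most recent call last):
  File "<stdin>", line 8, in <module>
    return umr_minimum(a, axis, None, out, keepdims, initial, where)
ValueError: zero-size array to reduction operation minimum which has no identity
```

```bash
python3 - <<'E'
from h import *
for n in("scene","top"):
    S=np.load(f"pics/{n}1.npz"); Y=cloud(n,S["d"]); I=S["im"]
    m=(S["d"]>0)&(Y[...,2]>.155)&(Y[...,2]<.215)&(abs(Y[...,0]-.47)<.12)&(abs(Y[...,1]+.2)<.12); P=Y[m]
    print(n,m.sum())
    if m.sum()>5:
        t=(P[:,:2]-[.4746,-.1967])@np.array([[.195,.981],[.981,-.195]]).T
        for s in(1,-1):
            k=t[:,1]*s>15e-3; print(k.sum(),"x",np.percentile(t[k,0],[2,50,98]).round(4),"y",np.percentile(t[k,1],[2,50,98]).round(4),P[k,2].min().round(4))
E
```

```text
scene 175
87 x [-0.0132  0.004   0.0108] y [0.0415 0.0549 0.0743] 0.1634
88 x [-0.0113  0.0016  0.0101] y [-0.0632 -0.0424 -0.0376] 0.1636
top 0
```

```bash
python3 -m inch '[[[-0.02,-0.01,1.52],[0,0,0],1],[[-0.02,-0.01,1.52],[0,0,0],1],[[-0.02,-0.01,1.52],[0,0,0],1],[[-0.02,-0.01,1.52],[0,0,0],1],[[-0.02,0,1.52],[0,0,0],1],[[-0.02,0,1.52],[0,0,0],1],[[0,0,1.5],[0,0,0],1],[[0,0,1.5],[0,0,0],1]]'
python3 -m inch '[[[0,0,0],[0,0,0],1],[[0,0,0],[0,0,0],0],[[0,0,0],[0,0,0],0],[[0,0,0],[0,0,0],0],[[0,0,0],[0,0,0],0],[[0,0,0],[0,0,0],0],[[0,0,0],[0,0,0],0],[[0,0,0],[0,0,0],0]]'
python3 -m inch '[[[0,0,0],[0,0,0],0],[[0,0,0],[0,0,0],0],[[0,0,0],[0,0,0],0],[[0,0,0],[0,0,0],0]]'
```

```text
clock: 2.53
ee_pos: [0.4728, -0.2006, 0.0286]
ee_rot: [2.433, 1.985, 0.0]
wrist_force: [0.3, -0.6, -0.3]
width: 1.0
finger_force: 0.0
clock: 3.2
ee_pos: [0.4735, -0.1994, 0.0299]
ee_rot: [2.43, 1.989, -0.0]
wrist_force: [-2.7, -0.6, 6.4]
width: 0.46
finger_force: 62.1
clock: 3.53
ee_pos: [0.4735, -0.1994, 0.0299]
ee_rot: [2.43, 1.989, -0.0]
wrist_force: [-1.8, -0.7, 6.1]
width: 0.457
finger_force: 62.1
```

```bash
python3 -m inch '[[[0,0,-1],[0,0,0],0],[[0,0,-2],[0,0,0],0],[[0,0,-2.5],[0,0,0],0],[[0,0,-2.5],[0,0,0],0],[[0,0,-2.5],[0,0,0],0],[[0,0,-2.5],[0,0,0],0],[[0,0,-1],[0,0,0],0],[[0,0,0],[0,0,0],0]]'
python3 plan.py .518 .151 .16 35.6 14 0
```

```text
clock: 4.2
ee_pos: [0.474, -0.1994, 0.1713]
ee_rot: [2.427, 1.987, 0.002]
wrist_force: [-0.9, 0.0, -4.6]
width: 0.458
finger_force: 61.6
4.2 [ 0.474  -0.1994  0.1713] [ 0.198  0.98  -0.002] [-0.9  0.  -4.6] 0.45804145467859236
[[[2.52,-0.19,0.07],[0,0,0.054],0.0],[[2.5,-0.32,0.08],[0,0,0.054],0.0],[[2.48,-0.45,0.07],[0,0,0.054],0.0],[[2.45,-0.59,0.08],[0,0,0.054],0.0],[[2.42,-0.72,0.07],[0,0,0.054],0.0],[[2.38,-0.85,0.08],[0,0,0.054],0.0],[[2.33,-0.97,0.07],[0,0,0.054],0.0],[[2.27,-1.1,0.08],[0,0,0.054],0.0]]
[[[2.21,-1.21,0.07],[0,0,0.054],0.0],[[2.14,-1.33,0.08],[0,0,0.054],0.0],[[2.07,-1.45,0.07],[0,0,0.054],0.0],[[1.99,-1.55,0.08],[0,0,0.054],0.0],[[1.9,-1.66,0.07],[0,0,0.054],0.0],[[1.81,-1.76,0.08],[0,0,0.054],0.0]]
```

```bash
python3 -m inch '[[[2.52,-0.19,0.07],[0,0,0.054],0],[[2.5,-0.32,0.08],[0,0,0.054],0],[[2.48,-0.45,0.07],[0,0,0.054],0],[[2.45,-0.59,0.08],[0,0,0.054],0],[[2.42,-0.72,0.07],[0,0,0.054],0],[[2.38,-0.85,0.08],[0,0,0.054],0],[[2.33,-0.97,0.07],[0,0,0.054],0],[[2.27,-1.1,0.08],[0,0,0.054],0]]'
python3 -m inch '[[[2.21,-1.21,0.07],[0,0,0.054],0],[[2.14,-1.33,0.08],[0,0,0.054],0],[[2.07,-1.45,0.07],[0,0,0.054],0],[[1.99,-1.55,0.08],[0,0,0.054],0],[[1.9,-1.66,0.07],[0,0,0.054],0],[[1.81,-1.76,0.08],[0,0,0.054],0],[[0,0,0],[0,0,0],0],[[0,0,0],[0,0,0],0]]'
python3 plan.py .518 .151 .16 35.6 1 0
python3 - <<'E'
from h import *
for n in("top","scene"):
    im,d=viewer.get_image(n); np.savez(f"pics/{n}2.npz",im=im,d=d)
im=np.load("pics/scene2.npz")["im"]
cv2.imwrite("pics/s2.png",cv2.resize(im[130:250,260:420,::-1],(800,600),interpolation=cv2.INTER_CUBIC))
E
```

```text
clock: 4.87
ee_pos: [0.498, 0.0026, 0.1616]
ee_rot: [-2.802, -1.418, 0.003]
wrist_force: [-0.5, -0.5, -4.2]
width: 0.459
finger_force: 61.5
clock: 5.53
ee_pos: [0.5175, 0.1522, 0.1569]
ee_rot: [-2.992, -0.956, 0.004]
wrist_force: [-1.5, -0.6, -4.1]
width: 0.459
finger_force: 61.6
5.5333 [0.5175 0.1522 0.1569] [ 0.815  0.58  -0.002] [-1.5 -0.6 -4.1] 0.45875521023687565
[[[-0.03,0.13,-0.31],[0,0,-0.003],0.0]]
```

View pics/s2.png

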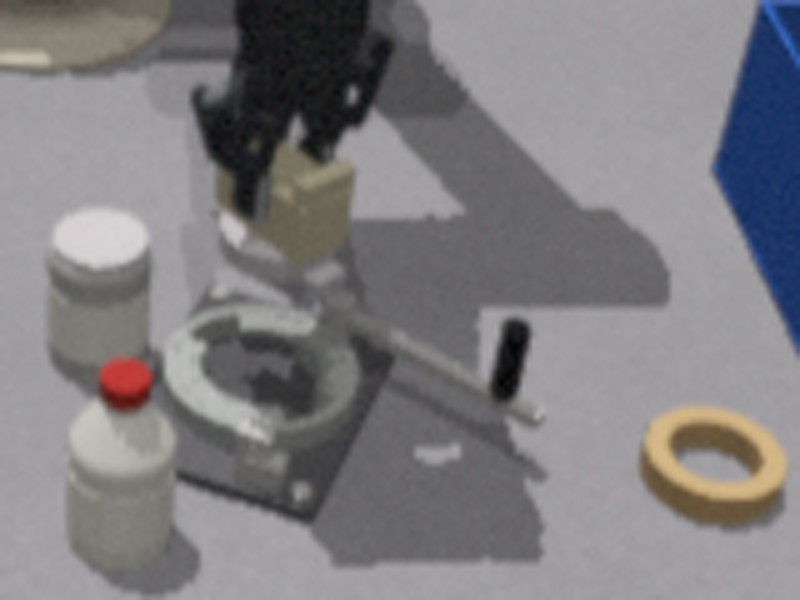

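```bash
python3 - <<'E'
from h import *
s=sensors.read_state(); tc=s["ee_pos"]
from scipy.spatial.transform import Rotation as R
M=R.from_rotvec(s["ee_rot"]).as_matrix()
for n in("scene","top"):
    S=np.load(f"pics/{n}2.npz"); Y=cloud(n,S["d"]); I=S["im"].astype(int)
    m=(S["d"]>0)&(np.linalg.norm(Y[...,:2]-tc[:2],axis=-1)<.08)&(I[...,0]-I[...,2]>18)&(Y[...,2]>.14)
    t=(Y[m]-tc)@M; t[:,2]*=-1
    print(n,m.sum(),np.percentile(t,[1,5,50,95,99],0).round(4).tolist())
    e=t[(t[:,2]<.025)&(t[:,0]>.02)]
    if len(e): print("end face", len(e), np.median(e[:,0]),np.percentile(e[:,1],[3,97]))
    S=np.load(f"pics/{n}0.npz"); X=cloud(n,S["d"]); Z=X[...,2]
    b=(S["d"]>0)&(np.linalg.norm(X[...,:2]-[.518,.151],axis=-1)<.067)&(Z>.0265)&(Z<.036)
    P=X[b][:,:2]; A=[];B=[]
    for th in np.arange(0,np.pi,np.pi/18):
        u=np.array([np.cos(th),np.sin(th)]); q=np.sort(P@u); A.append(u);B.append((q[1]+q[-2])/2)
    print("lip centre",np.linalg.lstsq(np.array(A),np.array(B),rcond=None)[0].round(4))
    # edge-based: inner/outer radius search maximizing annulus fit
    from scipy.optimize import minimize
    f=lambda c:np.mean(np.clip(np.maximum(np.hypot(*(P-c).T)-.063,.039-np.hypot(*(P-c).T)),-.003,.02))
    print(minimize(f,[.518,.151],method="Nelder-Mead").x.round(4))
    c=np.mean(P,0)
    # notches: directions with few points between r 41..61
    cc=np.array([.518,.151]); r=np.hypot(*(P-cc).T); th=np.degrees(np.arctan2(*(P-cc).T[::-1]))
    h=np.histogram(th[(r>.038)&(r<.053)],bins=36,range=(-180,180))[0]; print(h.tolist())
    g=lambda p:0
    k=(S["d"]>0)&(Z>.046)&(Z<.06)&(X[...,0]>.55)&(X[...,0]<.64)&(X[...,1]>.10)&(X[...,1]<.20); print("catch",k.sum(),X[k].mean(0).round(4) if k.sum() else "")
E
```

```text
scene 1209 [[-0.0746, -0.0717, -0.003], [-0.0602, -0.0553, 0.0078], [0.0125, 0.0097, 0.2923], [0.0456, 0.0614, 0.3201], [0.0579, 0.0684, 0.3276]]
end face 105 0.03933190755770417 [-0.01193284  0.02154357]
lip centre [0.5191 0.1495]
[0.5207 0.1487]
[9, 6, 0, 0, 0, 0, 5, 7, 6, 5, 5, 7, 4, 6, 7, 7, 6, 6, 4, 1, 0, 0, 0, 5, 8, 7, 9, 7, 6, 9, 8, 8, 9, 8, 9, 7]
catch 35 [0.6042 0.1391 0.0512]
top 1317 [[-0.075, -0.0732, 0.2153], [-0.0616, -0.0611, 0.2749], [-0.0107, -0.0067, 0.297], [0.0351, 0.0468, 0.3187], [0.0465, 0.0576, 0.3255]]
lip centre [0.5179 0.1524]
[0.5181 0.1528]
[6, 2, 0, 0, 0, 2, 6, 7, 7, 7, 8, 5, 7, 4, 9, 7, 8, 6, 9, 4, 0, 0, 0, 0, 6, 5, 4, 5, 6, 5, 7, 8, 5, 8, 5, 6]
catch 27 [0.6011 0.1422 0.0522]
```

```bash
python3 plan.py .519 .1495 .070 35.6 6 0
```

```text
5.6333 [0.5178 0.1508 0.1575] [ 0.816  0.578 -0.002] [-0.2 -0.1 -4.1] 0.46151266309282996
[[[0.01,0.03,1.46],[0,0,-0.001],0.0],[[0.01,0.03,1.46],[0,0,-0.001],0.0],[[0.0,0.03,1.46],[0,0,-0.001],0.0],[[0.01,0.03,1.46],[0,0,-0.001],0.0],[[0.0,0.03,1.45],[0,0,-0.001],0.0],[[0.01,0.04,1.46],[0,0,-0.001],0.0]]
```

```bash
python3 -m inch '[[[0.01,0.03,1.46],[0,0,-0.001],0],[[0.01,0.03,1.46],[0,0,-0.001],0],[[0,0.03,1.46],[0,0,-0.001],0],[[0.01,0.03,1.46],[0,0,-0.001],0],[[0,0.03,1.45],[0,0,-0.001],0],[[0.01,0.04,1.46],[0,0,-0.001],0],[[0,0,0],[0,0,0],0],[[0,0,0],[0,0,0],0]]'
python3 plan.py .519 .1495 .070 35.6 1 0
python3 - <<'E'
from h import *
ims=[]
for n,(r,c) in(("top",(185,160)),("scene",(165,280))):
    im,d=viewer.get_image(n); np.savez(f"pics/{n}3.npz",im=im,d=d)
    ims.append(cv2.resize(im[r:r+75,c:c+75,::-1],(400,400),interpolation=cv2.INTER_CUBIC))
cv2.imwrite("pics/c3.png",np.hstack(ims))
E
```

```text
clock: 6.3
ee_pos: [0.5195, 0.1492, 0.0705]
ee_rot: [-2.991, -0.96, 0.002]
wrist_force: [0.9, 1.1, -3.9]
width: 0.459
finger_force: 61.5
6.3 [0.5195 0.1492 0.0705] [ 0.813  0.582 -0.001] [ 0.9  1.1 -3.9] 0.4588764440506841
[[[-0.02,-0.05,0.05],[0,0,-0.0],0.0]]
```

View pics/c3.png

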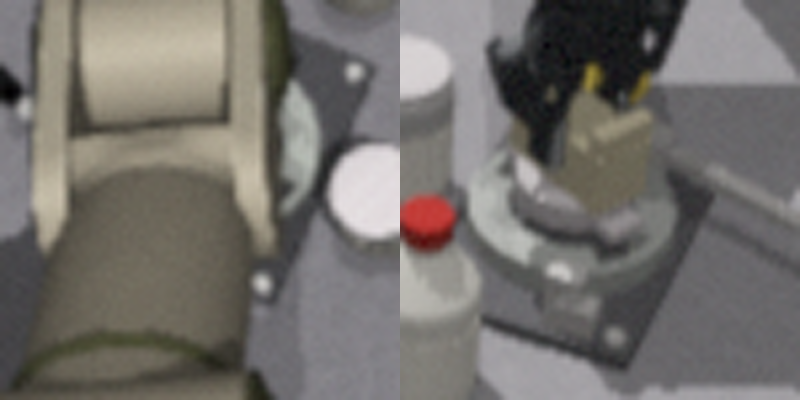

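```bash
python3 -m inch '[[[0,0,0.3],[0,0,0],0],[[0,0,0.3],[0,0,0],0],[[0,0,0.3],[0,0,0],0],[[0,0,0.2],[0,0,0],0],[[0,0,0.2],[0,0,0],0],[[0,0,0],[0,0,0],0]]'
```

```text
clock: 6.9
ee_pos: [0.5195, 0.15, 0.0574]
ee_rot: [-2.991, -0.961, 0.001]
wrist_force: [-0.0, 0.3, -4.4]
width: 0.457
finger_force: 61.6
```

```bash
python3 -m inch '[[[0,0,0.3],[0,0,0],0],[[0,0,0.3],[0,0,0],0],[[0,0,0.3],[0,0,0],0],[[0,0,0.3],[0,0,0],0],[[0,0,0],[0,0,0],0]]'
```

```text
clock: 7.32
ee_pos: [0.5194, 0.15, 0.0451]
ee_rot: [-2.991, -0.961, 0.002]
wrist_force: [1.0, -0.2, -5.4]
width: 0.456
finger_force: 61.6
```

```bash
python3 -m inch '[[[0,0,0.15],[0,0,0],0],[[0,0,0.15],[0,0,0],0],[[0,0,0.1],[0,0,0],0],[[0,0,0],[0,0,0],0],[[0,0,0],[0,0,0],0]]'
```

```text
clock: 7.73
ee_pos: [0.5198, 0.15, 0.0423]
ee_rot: [2.991, 0.961, 0.001]
wrist_force: [-1.9, -0.7, 0.7]
width: 0.461
finger_force: 62.6
```

```bash
python3 -m inch '[[[0,0,0],[0,0,0.06],0],[[0,0,0],[0,0,0.08],0],[[0,0,0],[0,0,0.08],0],[[0,0,0],[0,0,0.08],0]]'; python3 plan.py .5198 .15 .0423 -24.4 1 0
python3 -c "from h import *;print(sensors.read_state()['ft_torque'])"
```

```text
clock: 8.07
ee_pos: [0.5202, 0.1502, 0.0423]
ee_rot: [-3.102, -0.497, -0.003]
wrist_force: [-1.0, 1.1, 1.0]
width: 0.456
finger_force: 62.3
8.0667 [0.5202 0.1502 0.0423] [0.95  0.313 0.002] [-1.   1.1  1. ] 0.45557672867337723
[[[-0.05,0.01,-0.0],[0,0,0.744],0.0]]
[ 0.27889432 -0.00378302  0.12473214]
```

```bash
python3 -m inch '[[[0,0,0],[0,0,0.08],0],[[0,0,0],[0,0,0.08],0],[[0,0,0],[0,0,0.08],0],[[0,0,0],[0,0,0.08],0],[[0,0,0],[0,0,0.08],0],[[0,0,0],[0,0,0.08],0],[[0,0,0],[0,0,0.08],0],[[0,0,0],[0,0,0],0]]'; python3 plan.py .5198 .15 .0423 -24.4 1 0
python3 -c "from h import *;print(sensors.read_state()['ft_torque'])"
```

```text
clock: 8.73
ee_pos: [0.5203, 0.1501, 0.0423]
ee_rot: [-3.118, 0.378, -0.003]
wrist_force: [0.6, -1.5, 1.2]
width: 0.456
finger_force: 62.4
8.7333 [0.5203 0.1501 0.0423] [ 0.971 -0.239  0.002] [ 0.6 -1.5  1.2] 0.45626525227595616
[[[-0.05,0.02,-0.0],[0,0,0.185],0.0]]
[-0.01616299 -0.0598097  -0.15223726]
```

```bash
python3 -m inch '[[[0,0,0],[0,0,0.05],0],[[0,0,0],[0,0,0.05],0],[[0,0,0],[0,0,0.04],0],[[0,0,0],[0,0,0.03],0],[[0,0,0],[0,0,0],0]]'; python3 plan.py .5198 .15 .0423 -24.4 1 0
python3 -c "from h import *;print(sensors.read_state()['ft_torque'])"
python3 -m inch '[[[0,0,0],[0,0,0.03],0],[[0,0,0],[0,0,0.03],0],[[0,0,0],[0,0,0],0]]'; python3 plan.py .5198 .15 .0423 -24.4 1 0
python3 -c "from h import *;print(sensors.read_state()['ft_torque'])"
```

```text
clock: 9.15
ee_pos: [0.5204, 0.1501, 0.0423]
ee_rot: [-3.076, 0.635, -0.003]
wrist_force: [0.7, 0.4, 2.7]
width: 0.451
finger_force: 62.5
9.15 [0.5204 0.1501 0.0423] [ 0.918 -0.396  0.002] [0.7 0.4 2.7] 0.45119593541296615
[[[-0.05,0.03,-0.0],[0,0,0.019],0.0]]
[ 0.06480109 -0.12267413 -0.19741073]
clock: 9.4
ee_pos: [0.5198, 0.1494, 0.0423]
ee_rot: [3.056, -0.719, 0.002]
wrist_force: [-0.9, -4.2, 5.6]
width: 0.46
finger_force: 63.3
9.4 [0.5198 0.1494 0.0423] [ 0.895 -0.446  0.001] [-0.9 -4.2  5.6] 0.45968724903070773
[[[-0.02,-0.06,-0.0],[0,0,-0.036],0.0]]
[-0.66817673  0.340773    1.72668891]
```

```bash
python3 -m inch '[[[0,0,0],[0,0,0.03],0],[[0,0,0],[0,0,0],0],[[0,0,0],[0,0,0],0]]'; python3 plan.py .5198 .15 .0423 -24.4 1 0
python3 -c "from h import *;print(sensors.read_state()['ft_torque'])"
```

```text
clock: 9.65
ee_pos: [0.5203, 0.1492, 0.0424]
ee_rot: [3.045, -0.764, 0.004]
wrist_force: [-0.2, -4.6, 5.4]
width: 0.46
finger_force: 74.3
9.65 [0.5203 0.1492 0.0424] [ 0.882 -0.472  0.003] [-0.2 -4.6  5.4] 0.4599191703565005
[[[-0.08,-0.05,0.01],[0,0,-0.066],0.0]]
[-0.94766562  0.02141923  1.83056033]
```

```bash
python3 -m inch '[[[0,0,0],[0,0,0],0.8],[[0,0,0],[0,0,0],0.8],[[0,0,0],[0,0,0],0.8],[[0,0,0],[0,0,0],0.8],[[0,0,0],[0,0,0],0.8]]'
python3 -m inch '[[[0,0,-1],[0,0,0],0.8],[[0,0,-2],[0,0,0],0.8],[[0,0,-3],[0,0,0],0.8],[[0,0,-4],[0,0,0],0.5],[[0,0,-4],[0,0,0],0],[[0,0,-2],[0,0,0],0],[[0,0,0],[0,0,0],0],[[0,0,0],[0,0,0],0]]'
python3 - <<'E'
from h import *
ims=[]
for n,(r,c) in(("top",(175,150)),("scene",(150,280))):
    im,d=viewer.get_image(n); np.savez(f"pics/{n}4.npz",im=im,d=d)
    ims.append(cv2.resize(im[r:r+90,c:c+90,::-1],(400,400),interpolation=cv2.INTER_CUBIC))
    X=cloud(n,d); I=im.astype(int); Z=X[...,2]
    m=(d>0)&(np.linalg.norm(X[...,:2]-[.519,.15],axis=-1)<.06)&(I[...,0]-I[...,2]>12)&(Z>.062)&(Z<.1)
    print(n,m.sum()); 
    if m.sum()>20: r=cv2.minAreaRect((X[m][:,:2]*1000).astype(np.float32)); print(r, np.percentile(Z[m],[50,90,98]).round(4))
    kn=(d>0)&(abs(X[...,0]-.56)<.1)&(abs(X[...,1]-.29)<.08)&(Z>.085)&(Z<.12)&(I.max(-1)<90); print("knob",kn.sum(),X[kn].mean(0).round(4))
cv2.imwrite("pics/c4.png",np.hstack(ims))
E
```

```text
clock: 10.07
ee_pos: [0.5196, 0.1501, 0.0417]
ee_rot: [-3.044, 0.774, 0.0]
wrist_force: [0.3, -0.3, -1.1]
width: 0.799
finger_force: 0.0
clock: 10.73
ee_pos: [0.5198, 0.1501, 0.2032]
ee_rot: [-3.044, 0.774, -0.004]
wrist_force: [-0.3, 0.6, -1.0]
width: 0.084
finger_force: 0.0
top 8
knob 0 [nan nan nan]
scene 294
((522.275390625, 147.59007263183594), (40.61601257324219, 84.0633544921875), 63.90989303588867) [0.0746 0.088  0.0897]
knob 35 [0.5627 0.2946 0.0957]<stdin>:10: RuntimeWarning: Mean of empty slice.
  ret = um.true_divide(
```

View pics/c4.png

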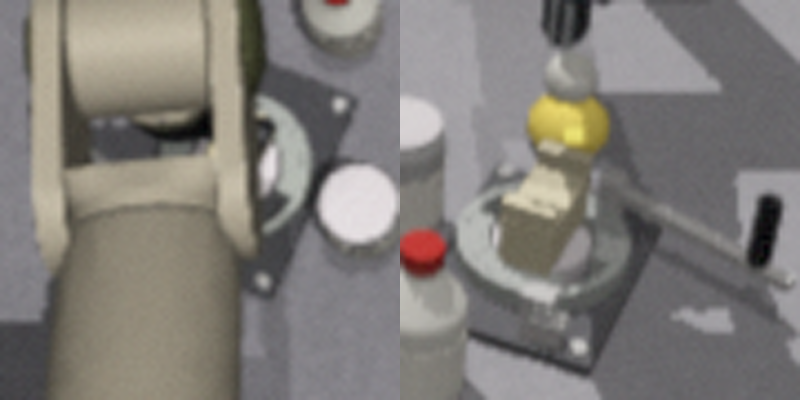

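```bash
python3 plan.py .535 .322 .2 46 12 0; python3 - <<'E'
from h import *
for n in("scene","top"):
    S=np.load(f"pics/{n}0.npz"); X=cloud(n,S["d"]); m=(S["d"]>0)&(X[...,2]>.03)&(X[...,2]<.14)&(X[...,0]>.60)&(X[...,0]<.75)&(X[...,1]>.03)&(X[...,1]<.16)
    P=X[m]; print(n,P.min(0).round(3),P.max(0).round(3),P[P[:,2]>.11].mean(0).round(3))
E
```

```text
10.8333 [0.5191 0.15   0.2009] [ 0.878 -0.478 -0.002] [0.6 0.1 0.8] -4.8539099716988434e-05
[[[-0.57,-1.32,0.01],[0,0,-0.108],0.0],[[-0.42,-1.38,0.01],[0,0,-0.108],0.0],[[-0.27,-1.41,0.01],[0,0,-0.108],0.0],[[-0.12,-1.44,0.01],[0,0,-0.108],0.0],[[0.04,-1.44,0.01],[0,0,-0.108],0.0],[[0.2,-1.43,0.01],[0,0,-0.108],0.0],[[0.35,-1.4,0.01],[0,0,-0.108],0.0],[[0.5,-1.35,0.0],[0,0,-0.108],0.0]]
[[[0.64,-1.29,0.01],[0,0,-0.108],0.0],[[0.78,-1.21,0.0],[0,0,-0.108],0.0],[[0.9,-1.12,0.01],[0,0,-0.108],0.0],[[1.01,-1.01,0.0],[0,0,-0.108],0.0]]
scene [0.601 0.031 0.03 ] [0.68  0.159 0.133] [0.65  0.055 0.125]
top [0.6  0.03 0.03] [0.675 0.158 0.135] [0.641 0.057 0.128]
```

```bash
python3 -m inch '[[[-0.57,-1.32,0],[0,0,-0.108],0],[[-0.42,-1.38,0],[0,0,-0.108],0],[[-0.27,-1.41,0],[0,0,-0.108],0],[[-0.12,-1.44,0],[0,0,-0.108],0],[[0.04,-1.44,0],[0,0,-0.108],0],[[0.2,-1.43,0],[0,0,-0.108],0],[[0.35,-1.4,0],[0,0,-0.108],0],[[0.5,-1.35,0],[0,0,-0.108],0]]'
python3 -m inch '[[[0.64,-1.29,0],[0,0,-0.108],0],[[0.78,-1.21,0],[0,0,-0.108],0],[[0.9,-1.12,0],[0,0,-0.108],0],[[1.01,-1.01,0],[0,0,-0.108],0],[[0,0,0],[0,0,0],0],[[0,0,0],[0,0,0],0]]'
python3 plan.py .535 .322 .073 46 6 0
```

```text
clock: 11.5
ee_pos: [0.53, 0.2653, 0.2001]
ee_rot: [3.087, 0.58, -0.005]
wrist_force: [0.4, -1.2, 0.1]
width: 0.002
finger_force: 0.0
clock: 12.0
ee_pos: [0.5356, 0.322, 0.2003]
ee_rot: [2.896, 1.218, -0.004]
wrist_force: [0.2, -0.2, 0.3]
width: -0.002
finger_force: 0.0
12.0 [0.5356 0.322  0.2003] [ 0.7    0.715 -0.003] [ 0.2 -0.2  0.3] -0.001745968090962831
[[[-0.0,-0.0,2.12],[0,0,-0.001],0.0],[[-0.0,-0.01,2.12],[0,0,-0.001],0.0],[[-0.0,-0.0,2.12],[0,0,-0.001],0.0],[[-0.0,-0.01,2.12],[0,0,-0.001],0.0],[[-0.0,-0.0,2.12],[0,0,-0.001],0.0],[[-0.0,-0.01,2.13],[0,0,-0.001],0.0]]
```

```bash
python3 -m inch '[[[0,0,2.12],[0,0,0],0],[[0,0,2.12],[0,0,0],0],[[0,0,2.12],[0,0,0],0],[[0,0,2.12],[0,0,0],0],[[0,0,2.12],[0,0,0],0],[[0,0,2.13],[0,0,0],0],[[0,0,0],[0,0,0],0]]'
python3 -m inch '[[[0,0.6,0],[0,0,0],0],[[0,0.6,0],[0,0,0],0],[[0.17,1.27,0],[0,0,0.1],0],[[0.17,1.27,0],[0,0,0.1],0],[[0.17,1.27,0],[0,0,0.1],0],[[0.17,1.27,0],[0,0,0.1],0],[[0,0,0],[0,0,0],0]]'
python3 plan.py .597 .173 .073 -25.5 8 0
python3 - <<'E'
from h import *
im,d=viewer.get_image("scene")
cv2.imwrite("pics/s5.png",cv2.resize(im[130:250,270:430,::-1],(800,600),interpolation=cv2.INTER_CUBIC))
E
```

```text
clock: 12.58
ee_pos: [0.5339, 0.3201, 0.0701]
ee_rot: [-2.897, -1.215, 0.014]
wrist_force: [-0.4, -0.1, -0.8]
width: 0.002
finger_force: 0.0
clock: 13.17
ee_pos: [0.5827, 0.2753, 0.0761]
ee_rot: [3.081, 0.61, 0.005]
wrist_force: [0.2, 0.2, -0.8]
width: 0.0
finger_force: 0.0
13.1667 [0.5827 0.2753 0.0761] [0.924 0.381 0.003] [ 0.2  0.2 -0.8] 4.1890572926465886e-05
[[[-0.32,1.25,0.04],[0,0,0.105],0.0],[[-0.19,1.28,0.04],[0,0,0.105],0.0],[[-0.06,1.29,0.04],[0,0,0.105],0.0],[[0.08,1.29,0.04],[0,0,0.105],0.0],[[0.21,1.27,0.04],[0,0,0.105],0.0],[[0.35,1.24,0.04],[0,0,0.105],0.0],[[0.47,1.2,0.04],[0,0,0.105],0.0],[[0.6,1.15,0.03],[0,0,0.105],0.0]]
```

View pics/s5.png

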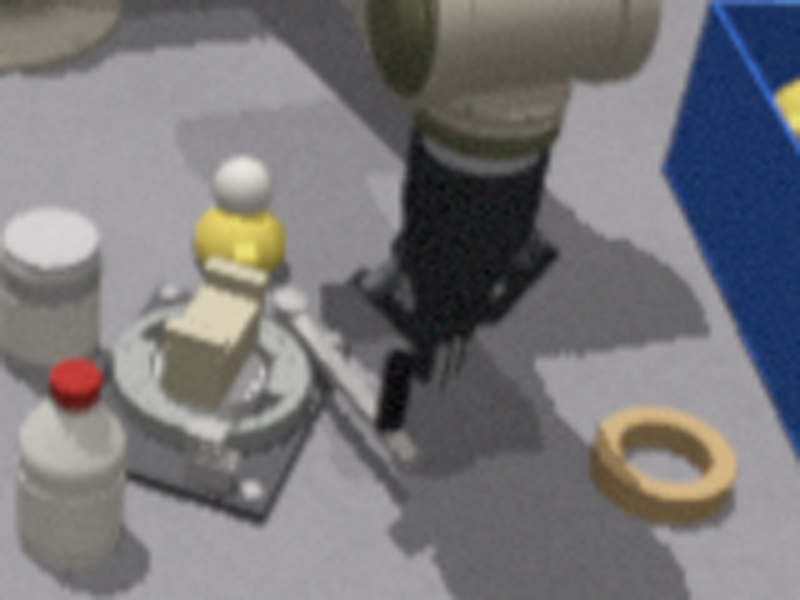

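```bash
python3 -m inch '[[[0.1,1.27,0],[0,0,0.105],0],[[0.1,1.27,0],[0,0,0.105],0],[[0.1,1.27,0],[0,0,0.105],0],[[0.1,1.27,0],[0,0,0.105],0],[[0.1,1.27,0],[0,0,0.105],0],[[0.1,1.27,0],[0,0,0.105],0],[[0,0,0],[0,0,0],0]]'
python3 plan.py .597 .173 .073 -25.5 4 0
python3 - <<'E'
from h import *
im,d=viewer.get_image("scene"); np.savez("pics/scene6.npz",im=im,d=d)
X=cloud("scene",d);Z=X[...,2]
k=(d>0)&(Z>.036)&(Z<.05)&(X[...,0]>.45)&(X[...,0]<.68)&(X[...,1]>.10)&(X[...,1]<.3)
P=X[k]; 
b=(P[:,:2]-[.5195,.1497])@np.array([[.9026,-.4305],[.4305,.9026]]).T
b=b[b[:,1]>.022]; print(np.polyfit(b[:,0],b[:,1],1),len(b)); 
for lo in np.arange(-.08,.12,.02): q=b[(b[:,0]>lo)&(b[:,0]<lo+.02)]; print(lo.round(2),len(q),q.mean(0).round(3) if len(q) else "")
E
```

```text
clock: 13.8
ee_pos: [0.5968, 0.2026, 0.0755]
ee_rot: [3.12, -0.368, 0.002]
wrist_force: [-1.1, 1.1, -0.5]
width: 0.0
finger_force: 0.0
13.8 [0.5968 0.2026 0.0755] [ 0.973 -0.232  0.001] [-1.1  1.1 -0.5] 1.6176326620275838e-05
[[[0.18,0.72,0.06],[0,0,0.053],0.0],[[0.21,0.71,0.06],[0,0,0.053],0.0],[[0.25,0.69,0.07],[0,0,0.053],0.0],[[0.29,0.68,0.06],[0,0,0.053],0.0]]
[0.18026194 0.04407127] 51
-0.08 2 [-0.063  0.029]
-0.06 1 [-0.058  0.033]
-0.04 7 [-0.024  0.039]
-0.02 1 [-0.016  0.044]
0.0 0 
0.02 0 
0.04 1 [0.058 0.067]
0.06 25 [0.069 0.058]
0.08 14 [0.084 0.056]
0.1 0
```

```bash
python3 -m inch '[[[0.1,0.7,0],[0,0,0.053],0],[[0.1,0.7,0],[0,0,0.053],0],[[0.1,0.5,0],[0,0,0.04],0],[[0,0,0],[0,0,0],0]]'
python3 -m inch '[[[0,0.3,0],[0,0,0.02],0],[[0,0.2,0],[0,0,0],0],[[0,0,0],[0,0,0],0]]'
```

```text
clock: 14.18
ee_pos: [0.5941, 0.1852, 0.0751]
ee_rot: [-3.086, 0.585, -0.001]
wrist_force: [1.2, 1.2, -0.6]
width: 0.0
finger_force: 0.0
clock: 14.43
ee_pos: [0.5921, 0.1804, 0.0747]
ee_rot: [-3.08, 0.618, -0.001]
wrist_force: [0.9, -0.2, 1.1]
width: -0.006
finger_force: 0.3
```

```bash
python3 -m inch '[[[0,0.2,0],[0,0,0],0],[[0,0.2,0],[0,0,0],0],[[0,0,0],[0,0,0],0]]'
python3 -m inch '[[[0,0.2,0],[0,0,0],0],[[0,0,0],[0,0,0],0]]'
python3 -m inch '[[[0,0.2,0],[0,0,0],0],[[0,0,0],[0,0,0],0]]'
```

```text
clock: 14.68
ee_pos: [0.5905, 0.1763, 0.0745]
ee_rot: [3.08, -0.621, -0.0]
wrist_force: [-0.4, -0.2, 0.5]
width: -0.001
finger_force: 0.2
clock: 14.85
ee_pos: [0.5903, 0.1757, 0.0746]
ee_rot: [-3.077, 0.62, -0.002]
wrist_force: [3.0, 6.9, -1.0]
width: -0.0
finger_force: 3.8
clock: 15.02
ee_pos: [0.5902, 0.1754, 0.0747]
ee_rot: [-3.074, 0.619, -0.004]
wrist_force: [6.7, 16.0, -3.2]
width: -0.006
finger_force: 8.4
```

```bash
python3 -m inch '[[[0,-0.8,0],[0,0,0],0],[[0,-2,0],[0,0,0],0],[[0,-3,0],[0,0,0],0],[[0,-3,-2],[0,0,0],0],[[0,-2,-3.5],[0,0,0],0],[[0,-2,-3.5],[0,0,0],0],[[0,-1,-3],[0,0,0],0],[[0,0,0],[0,0,0],0]]'
python3 - <<'E'
from h import *
ims=[]
for n,(r,c,w) in(("top",(165,150,80)),("scene",(165,290,80))):
    im,d=viewer.get_image(n)
    ims.append(cv2.resize(im[r:r+w,c:c+w,::-1],(400,400),interpolation=cv2.INTER_CUBIC))
    X=cloud(n,d);Z=X[...,2]
    k=(d>0)&(Z>.036)&(Z<.05)&(X[...,0]>.45)&(X[...,0]<.68)&(X[...,1]>.10)&(X[...,1]<.3)
    P=X[k]; b=(P[:,:2]-[.5195,.1497])@np.array([[.9026,-.4305],[.4305,.9026]]).T
    b=b[(b[:,1]>.022)&(b[:,1]<.05)]; print(n,len(b),np.polyfit(b[:,0],b[:,1],1))
cv2.imwrite("pics/c7.png",np.hstack(ims))
E
```

```text
clock: 15.68
ee_pos: [0.6444, 0.3024, 0.2013]
ee_rot: [-3.075, 0.617, -0.016]
wrist_force: [-0.2, -0.1, 1.3]
width: -0.003
finger_force: 0.0
top 122 [0.01603034 0.03285582]
scene 125 [0.01557465 0.03143548]
```

View pics/c7.png

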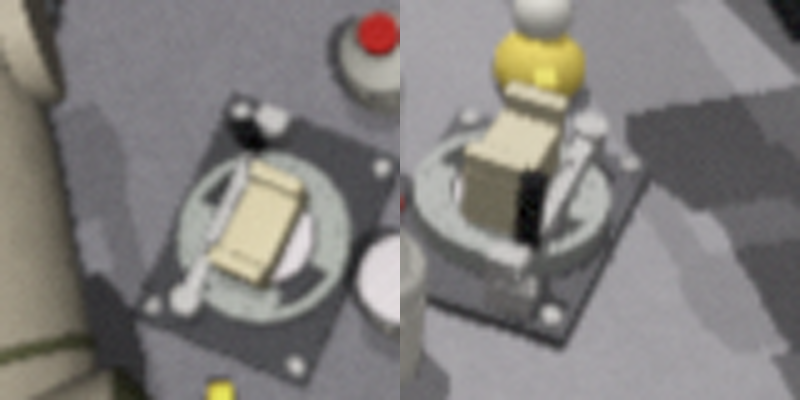

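```bash
python3 -c "from cell import order; print(order.sign_off())"
```

```text
the job is handed in; nothing more can be done
None
```

The long nest is seated in the socket and turned clockwise to its stop, the latch is closed with its bar against the end of the catch, and the arm is clear; I handed the job in at about 16 s, with no verdict returned yet.

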